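Lock a flat bar in the cam jig

ROBOT

A 6-joint arm with a two-finger parallel gripper is mounted at the origin on a cart in front of the work surface, level with it; the furniture and walls round the work are solid. World frame = base frame: x ahead of the robot, y to its left, z up, the work surface at z = 0. Lengths are in m, angles in degrees, forces in N, time in s.
With the tool pointing down it reaches from about 0.325 to 0.775 m from the base axis. Payload 5.5 kg.
Tool frame: the origin (TCP) lies at the centre of the arm's flange, where the gripper is bolted on; the fingertips stand 182 mm ahead of it and the grasp point (between the pads) lies 163 mm ahead of it; z points along the fingers, y is the line along which they close (so a half turn about z gives the same grasp; the last joint's range is limited). The gripper opens to 88 mm and grips with 3 to 60 N. Pads are 20 mm wide; open, the fingers measure 115 mm over their backs; the gripper's body (75 mm by 178 mm) begins 61 mm behind the grasp point.
Start: joints at [65.965, 5.22, 70.514, -0, 104.267, -3.249], TCP at [0.213, 0.561, 0.405] pointing down, gripper open.
Joint ranges: [-164.24, 164.24], [-49.07, 125.15], [9.68, 141.18], [-86.29, 266.29], [3.28, 154.24], [-151.56, 151.56]. Speed limits (degrees/s): [147.25, 147.25, 172.46, 180, 180, 180].

INTERFACE

Orientations are given as [roll, pitch, yaw] about the fixed x, y, z axes, in that order (R = Rz(yaw) Ry(pitch) Rx(roll)).
In Python, from station import r gives the robot as it stands. The module is installed in compiled form; this text tells all that it offers. Calls block until the motion is done:
- r.reach(position, orientation): joint-space move of the TCP to a pose.
- r.servo_line(position, rotation=None, speed=0.15): straight line of the TCP; rotation=None keeps the orientation; speed is the mean speed in m/s.
- r.move_joints(angles): joint-space move.
- r.let_go() and r.grab(squeeze=None): open the fingers fully, or close them until they stop; squeeze is the grip in N (None keeps the last).
- r.wait(seconds).
- r.inverse_kinematics(position, orientation): joint angles nearest the present ones, or None.
- r.sense(): the state.
- r.snapshot(name): name is "side" or "top"; returns a dict with "frame" (480x640x3 uint8, red, green, blue), "fx", "fy", "cx", "cy" (pixels), "dist_coeffs" ([k1, k2, p1, p2, k3] as OpenCV has them; the pictures are not rectified), "R" (3x3) and "t" (3): a world point X has camera coordinates R X + t. Camera axes: x right, y down, z forward; pixel columns grow to the right and rows downward; lengths in m; the calibration is good to about 2 mm. A picture is of the moment at which its call begins. There is no depth.
A pose or a line that the arm cannot do raises r.IKError and nothing moves.
- r.hand_in(): hands the job in; it is judged then, once.
The state is a dict: "clock": time; "joints": joint angles; "joint_vel": joint speeds; "joint_torque": joint torques, N m; "tcp_pos": TCP position; "orientation": TCP orientation; "contact_force": force on the tool from outside, world axes, zero at the start; "torque": the same for the moment, N m; "opening": finger opening in m; "gripper_force": force on a finger pad.
Only numpy, scipy, OpenCV 4.12 (cv2) and the standard library are available. Lean on these libraries where they do the work, as an engineer would, in place of code of your own. Each camera call takes 0.05 s, during which the arm holds its last target. There are 200 camera calls.

TASK

Clamp the flat bar in the cam jig without touching the bar itself: first push the cam's lever right round to its far stop so that the low side of the cam faces the slide. Then push the slide forward by its upright tab until it holds the bar flat against the fence, and finally push the lever back to its first stop so that the cam locks the slide there. Leave the loose things around the jig where they lie.

Things in the scene. Friction and masses are not known exactly. Their poses are not given: they have to be found in the camera images.
- jig: Fixed steel jig, base plate 250 x 160 x 12 mm (x, y, z), origin at the centre of its underside, x along the slide's travel to the fence, y left, z up. The slide runs on the line y = -20 mm between rails and a strap below z = 40 mm (behind the tab). Fence at the far end: 16 x 120 x 26 mm, near face at x = +105 mm, top z = 38 mm.
- slide (a joint): Travel (m) of the aluminium slide along the jig's +x: 0 fully back (starts 0 to 0.004). Takes about 3 N, no spring, stays put. Its side lug strikes the cam at 0.006 unless the cam is low. At 0.059 it holds the bar against the fence (mechanical end 0.063). Its head, 64 mm wide, front face at jig x = 28 mm + travel, pushes the bar.
- push_tab (a point): Middle of the top edge of the rear face of the slide's upright push tab, a plate 40 mm wide (y), 10 mm thick (x), from z = 34 to 82 mm over the table. The rear face looks along the jig's -x; the tab extends 10 mm in +x from this point and 20 mm to either side. Moves with the slide.
- cam (a joint): Turn (rad) of the cam plate, clockwise from above: 0 = locking stop, high side (32 mm radius) towards the slide (starts 0 to 0.12); 2.1 = far stop, low side (16 mm) towards the slide, which can pass from about 1.85 on. Takes about 0.15 N m (2 N at the post), stays put. Turned back behind the lug of a slide that is home, it blocks its return.
- cam_pivot (a point): Point on the vertical axis of the cam, at jig x = -20, y = +35 mm, top of the pivot screw head, 44 mm over the table.
- lever_post (a point): Top centre of the upright black post on the end of the cam's lever: round, 16 mm diameter, z = 38 to 84 mm over the table (the lever bar below it, 16 mm wide, tops out at z = 38 mm). 75 mm from the cam's axis; from the pivot it points at 150 degrees minus the cam's turn, counter-clockwise from the jig's +x: left and back at 0, left and forward at 2.1.
- flat_bar: Loose rusty flat bar 18 x 105 x 10 mm (x, y, z), origin at the centre of its underside, lying on the base plate (z = 12 mm) between the slide's head and the fence, long axis (y) roughly across the jig. Against the fence its origin is at jig x = 96 mm.
- spanner: Loose open-ended spanner 48 x 201 x 8 mm lying left of the jig; leave it.
- nut: Loose steel nut, 22 mm wide, 10 mm high, left of the jig; leave it.
- tape_measure: Loose yellow tape measure 40 x 78 x 62 mm standing right of the jig; leave it.
- bolt: Loose hexagon bolt 18 x 52 x 16 mm lying right of the jig; leave it.
Things that resemble listed ones, but are neither listed nor needed, are in the scene too. What is shaped like the flat_bar but red or white is not meant.

How it is judged:
By the outcome, as a careful person would: the job done as asked, in the order asked, and still so for the second after the job is handed in, with the robot touching nothing.
It also fails if it takes over 64 s, if anything falls off the work surface, if the arm or the gripper's body presses on something with over 40 N, if the wrist force passes 120 N, or if a joint passes its speed limit or range.

## Working session

There is one attempt and no reset: what is moved stays moved. The work goes in short steps, each a Python script; the robot and the scene stay as the last script left them, time stands still between calls to the robot, and variables do not carry over. Pictures are saved under pics/ and viewed, at most 10 in all, crops included, and the job is handed in when it is done.

```bash
mkdir -p pics
python3 - <<'E'
from station import r
import cv2,pickle
for n in("top","side"):
    s=r.snapshot(n); cv2.imwrite(f"pics/{n}0.png",s["frame"][:,:,::-1]); pickle.dump(s,open(n+"0.pkl","wb"))
    print(n,s["fx"],s["R"],s["t"])
print(r.sense())
E
```

```text
top 439.2460864187489 [[ 0.07328836 -0.99730227  0.00412295]
 [-0.974576   -0.07249474 -0.21200504]
 [ 0.211732    0.01151938 -0.97725988]] [-0.09154038  0.53197133  0.99093725]
side 554.3583509293733 [[ 0.96439219 -0.26445508  0.00334935]
 [-0.16335041 -0.60555661 -0.77885675]
 [ 0.20800084  0.75057625 -0.62719291]] [-0.52531109  0.12687811  1.41071549]
{'clock': 0.1, 'joints': array([ 6.59640039e+01,  5.25911441e+00,  7.05730673e+01,  4.38672957e-04,
        1.04266918e+02, -3.25017044e+00]), 'joint_vel': array([ 0.06058513, -0.01674652, -0.12061205, -0.06857812,  0.00825533,
       -0.04255062]), 'joint_torque': array([ 1.72456228e-03, -4.47859383e+01, -4.07569313e+01,  6.99883956e-02,
        2.85087543e-02, -1.22105162e-04]), 'tcp_pos': array([0.21296376, 0.56099428, 0.40363519]), 'orientation': array([-1.79901084e+02, -6.04315854e-03,  1.59214277e+02]), 'contact_force': array([ 0.01759525, -0.56109048, -0.39995682]), 'torque': array([ 0.00585719,  0.009757  , -0.04274892]), 'gripper_force': 0.0, 'opening': 0.08747161426918691}
```

View pics/top0.png

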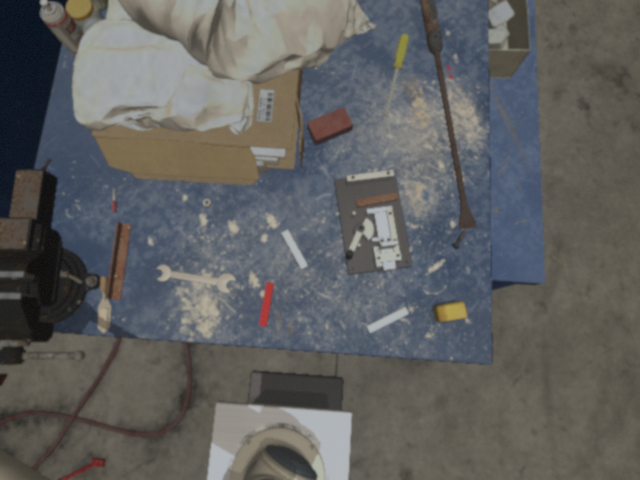

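View pics/side0.png

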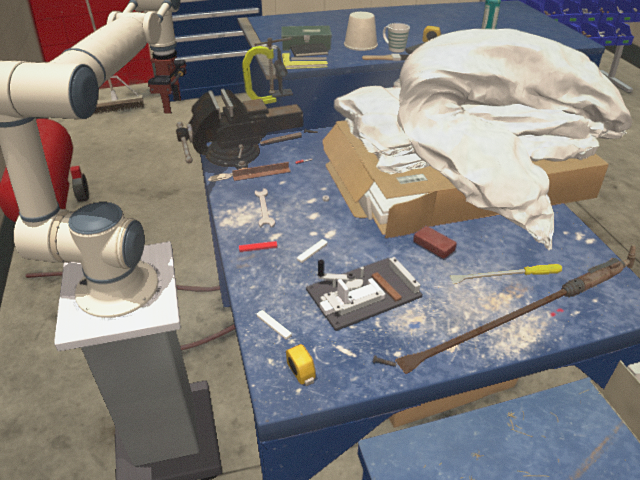

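The top view shows the jig at about (373,222), with the fence at (370,176), the rusty bar at (377,199), the slide at (383,235) and the lever post at (349,255). The side view shows the post at (321,268). Lookalikes for the bar in the top view are white strips at (294,250) and (388,320), a red strip at (266,304) and a rusty angle at (119,260). I choose the rusty bar inside the jig and check it in a close crop.

Run:
```python
import cv2,numpy as np
a=cv2.imread("pics/top0.png")[160:285,320:425]; b=cv2.imread("pics/side0.png")[245:340,295:435]
a=cv2.resize(a,None,fx=4,fy=4,interpolation=cv2.INTER_CUBIC)[:,:360]; b=cv2.resize(b,(440,299),interpolation=cv2.INTER_CUBIC)
o=np.zeros((500,800,3),np.uint8);o[:,:360]=a[:500];o[:299,360:]=b
cv2.imwrite("pics/crop0.png",o)
```

```text
(no output)
```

View pics/crop0.png

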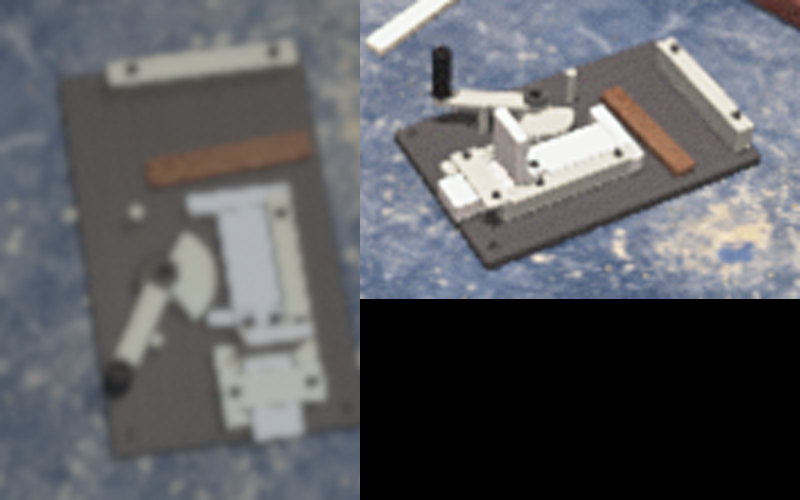

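The crop confirms the rusty bar inside the jig, clear of both head and fence. In it I can read the post, the pivot and the plate corners. Next I fit the jig pose.

```bash
cat > fit.py <<'E'
import cv2,pickle,numpy as np
from scipy.optimize import least_squares
S={n:pickle.load(open(n+"0.pkl","rb")) for n in("top","side")}
def proj(s,P):
    K=np.array([[s["fx"],0,s["cx"]],[0,s["fy"],s["cy"]],[0,0,1]])
    return cv2.projectPoints(np.array(P,float).reshape(-1,1,3),cv2.Rodrigues(np.array(s["R"]))[0],np.array(s["t"],float),K,np.array(s["dist_coeffs"],float))[0][:,0]
def T(j): return lambda p: np.array([j[0]+np.cos(j[2])*p[0]-np.sin(j[2])*p[1], j[1]+np.sin(j[2])*p[0]+np.cos(j[2])*p[1], p[2]])
E
python3 - <<'E'
from fit import *
tc=lambda u,v:(320+u/4-.4,160+v/4-.4); sc=lambda u,v:(295+(u-360)/3.143-.3,245+v/3.147-.3)
post=lambda c:(-.02+.075*np.cos(np.radians(150)-c),.035+.075*np.sin(np.radians(150)-c),.084)
C=[("top",(-.125,.08,.012),tc(113,455)),("top",(.125,.08,.012),tc(60,78)),("top","post",tc(118,374)),("top",(-.02,.035,.044),tc(165,272)),
("top",(.105,.04,.038),tc(110,82)),("top",(.105,-.08,.038),tc(299,62)),
("side",(-.125,.08,.012),sc(397,137)),("side",(-.125,-.08,.012),sc(490,262)),("side",(.125,-.08,.012),sc(760,155)),("side",(.125,.08,.012),sc(655,40)),
("side","post",sc(441,48)),("side",(-.02,.035,.044),sc(535,95)),("side",(.105,-.08,.038),sc(737,132))]
# tab rear face top corners (slide unknown)
def res(q):
    t=T(q);return np.concatenate([proj(S[n],[t(post(q[3]) if p=="post" else p)])[0]-uv for n,p,uv in C])
o=least_squares(res,[.55,-.1,0,.05],loss="soft_l1",bounds=([0,-1,-2,0],[1,1,2,.12]));q=o.x
print(q,np.degrees(q[2]));print(res(q).reshape(-1,2).round(1))
np.save("jig.npy",q);t=T(q);print("post",t(post(q[3])),"pivot",t((-.02,.035,.044)))
# draw: tab rear face outline for slide=0..; find tab_x by drawing at guesses
im=S["side"]["frame"][:,:,::-1].copy();im=cv2.resize(im[245:340,295:435],(840,570),interpolation=cv2.INTER_CUBIC)
for tx,c in((-.08,(0,0,255)),(-.07,(0,255,0)),(-.06,(255,0,0))):
    P=proj(S["side"],[t((tx,-.04,.082)),t((tx,0,.082)),t((tx,0,.034))])
    cv2.polylines(im,[np.int32((P-[295,245]+.5)*6)],False,c,1)
for n,p,uv in C:
    if n=="side": cv2.circle(im,tuple(np.int32((proj(S[n],[t(post(q[3]) if p=="post" else p)])[0]-[295,245]+.5)*6)),4,(255,0,255),1)
cv2.imwrite("pics/fit0.png",im[:,:800])
E
```

```text
[ 0.60955    -0.18241248  0.2182998   0.06209325] 12.507657017881852
[[ 0.9  0.9]
 [-1.3 -0.3]
 [ 0.5 -1.4]
 [ 0.3 -0.2]
 [ 3.6  0.3]
 [ 3.4 -1.1]
 [-1.9 -2.7]
 [-0.7 -0.5]
 [ 0.3 -1.5]
 [-1.2 -1.7]
 [-0.3 -0.1]
 [-0.5 -1. ]
 [ 2.3  0.9]]
post [ 0.51244966 -0.12563581  0.084     ] pivot [ 0.5824447  -0.15257453  0.044     ]
```

View pics/fit0.png

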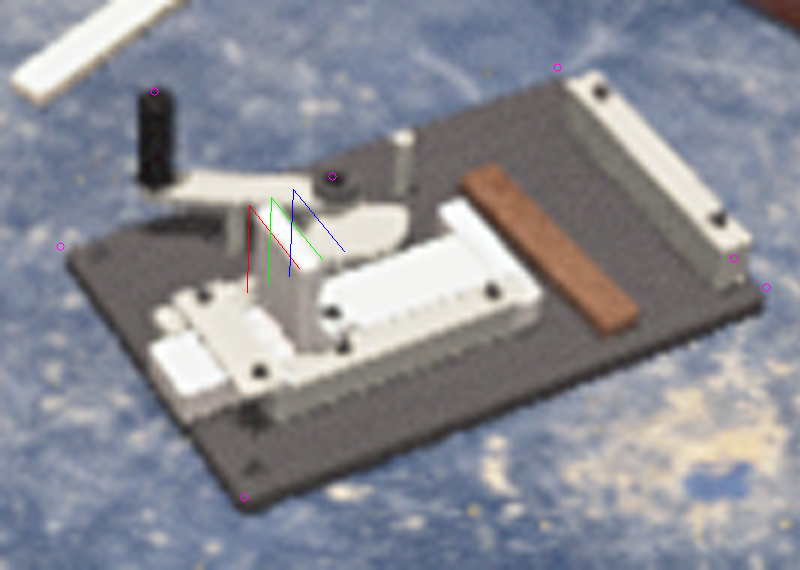

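The fence's y was my own assumption (it seems centred near y = -10), so I drop it and refit, then read the tab at about x = -0.075.

Run:
```python
from fit import *
tc=lambda u,v:(320+u/4-.4,160+v/4-.4); sc=lambda u,v:(295+u/6-.4,245+v/6-.4)
post=lambda c:(-.02+.075*np.cos(np.radians(150)-c),.035+.075*np.sin(np.radians(150)-c),.084)
C=[("top",(-.125,.08,.012),tc(113,455)),("top",(.125,.08,.012),tc(60,78)),("top","post",tc(118,372)),("top",(-.02,.035,.044),tc(165,272)),
("side",(-.125,.08,.012),sc(68,258)),("side",(-.125,-.08,.012),sc(246,503)),("side",(.125,-.08,.012),sc(765,298)),
("side","post",sc(156,94)),("side",(-.02,.035,.044),sc(335,179)),
("side","tabL",sc(256,203)),("side","tabR",sc(301,270)),("top","tabR",tc(312,335)),("top","tabL",tc(243,338))]
def pt(q,p):
    return {"post":post(q[3]),"tabL":(q[4],0,.082),"tabR":(q[4],-.04,.082)}[p] if isinstance(p,str) else p
def res(q):
    t=T(q);return np.concatenate([proj(S[n],[t(pt(q,p))])[0]-uv for n,p,uv in C])
q=least_squares(res,[.6,-.18,.2,.05,-.07],loss="soft_l1",bounds=([0,-1,-2,0,-.1],[1,1,2,.12,0])).x
print(q,np.degrees(q[2]));print(res(q).reshape(-1,2).round(1))
np.save("jig.npy",q);t=T(q);print("post",t(post(q[3])),"pivot",t((-.02,.035,.044)),"tab",t((q[4],-.02,.082)))
```

```text
[ 0.60925343 -0.18358785  0.20129101  0.04999633 -0.0766319 ] 11.533125589296269
[[ 0.5  0.7]
 [-0.1 -0.8]
 [ 0.7 -1. ]
 [ 0.6 -0.2]
 [-1.2 -2.4]
 [-1.2 -1. ]
 [ 0.3 -0.8]
 [-0.2 -0.4]
 [-0.4 -0.4]
 [-0.1 -0. ]
 [ 0.5 -0.8]
 [ 0.9 -0.5]
 [ 1.2  0.9]]
post [ 0.51279767 -0.12601101  0.084     ] pivot [ 0.58265954 -0.15329321  0.044     ] tab [ 0.53816748 -0.21850539  0.082     ]
```

Fit good to about 2 mm. Next step is to push the lever to its far stop with closed fingers, with the tool turning along the arc.

```bash
cat > h.py <<'E'
from station import r
import numpy as np
from fit import T
q=np.load("jig.npy");t=T(q);yaw0=np.degrees(q[2]);Z=.182+.056;UP=.182+.13
piv=t((-.02,.035,0))
def pose(c,side,gap=0):   # side=-1: tool behind post (pushes clockwise), +1: ahead of it; gap = clearance
    ph=np.radians(150)-c+q[2]; tan=np.array([np.sin(ph),-np.cos(ph),0])
    p=piv+.075*np.array([np.cos(ph),np.sin(ph),0])+side*(.0215+gap)*tan
    return p,[180,0,np.degrees(ph)],tan
def at(p,z): return [p[0],p[1],z]
def F(): return np.array(r.sense()["contact_force"])
def sweep(cs,side,fmax,base):
    for c in cs:
        p,o,tan=pose(c,side); r.servo_line(at(p,Z),o,speed=.06)
        f=(F()-base)@tan*side   # reaction is opposite to the push
        print(round(c,3),round(f,1),end=" | ")
        if f>fmax: break
    print(); return c
E
python3 - <<'E'
from h import *
r.grab(5)
r.reach([.40,.15,.40],[180,0,150])
p,o,_=pose(q[3],-1,.012)
r.reach(at(p,UP),o); r.servo_line(at(p,Z)); r.wait(.2); b=F(); print(b,r.sense()["opening"])
c=sweep(np.r_[q[3]-.05:1.9:.1,1.92:2.3:.02],-1,9,b)
print(c,r.sense()["tcp_pos"],r.sense()["clock"])
p,o,tan=pose(c,-1,.012); r.servo_line(at(p,Z)); r.servo_line(at(p,UP),speed=.25)
j=t((-.13,-.02,0)); r.reach(at(j,UP),[180,0,yaw0+90]); print(r.sense()["clock"])
import cv2,pickle
for n in("top","side"):
    s=r.snapshot(n);pickle.dump(s,open(n+"1.pkl","wb"))
    f=s["frame"][:,:,::-1]; g=f[160:285,320:425] if n=="top" else f[245:340,295:435]
    cv2.imwrite(f"pics/{n}1.png",cv2.resize(g,None,fx=4,fy=4,interpolation=2))
a,b=cv2.imread("pics/top1.png")[:,:240+140],cv2.imread("pics/side1.png")
o=np.zeros((500,800,3),np.uint8);o[:,:380]=a[:500];o[:315,380:]=cv2.resize(b,(420,315));cv2.imwrite("pics/c1.png",o)
E
```

```text
[-1.08142439 -0.23036125 -0.11790946] 0.00030292658179515916
-0.0 -0.9 | 0.1 -0.3 | 0.2 -0.6 | 0.3 -1.1 | 0.4 -0.6 | 0.5 -0.6 | 0.6 -1.6 | 0.7 -1.6 | 0.8 -0.8 | 0.9 -1.7 | 1.0 -0.8 | 1.1 -0.3 | 1.2 -1.4 | 1.3 -1.5 | 1.4 -0.9 | 1.5 -1.3 | 1.6 -1.3 | 1.7 -1.8 | 1.8 -0.8 | 1.9 0.2 | 1.92 1.2 | 1.94 1.5 | 1.96 1.2 | 1.98 1.3 | 2.0 0.7 | 2.02 0.1 | 2.04 0.5 | 2.06 1.1 | 2.08 1.1 | 2.1 0.8 | 2.12 -0.1 | 2.14 1.0 | 2.16 0.4 | 2.18 4.9 | 2.2 10.0 | 
2.2 [ 0.63034072 -0.09100718  0.23793494] 14.6333
16.6583
```

View pics/c1.png

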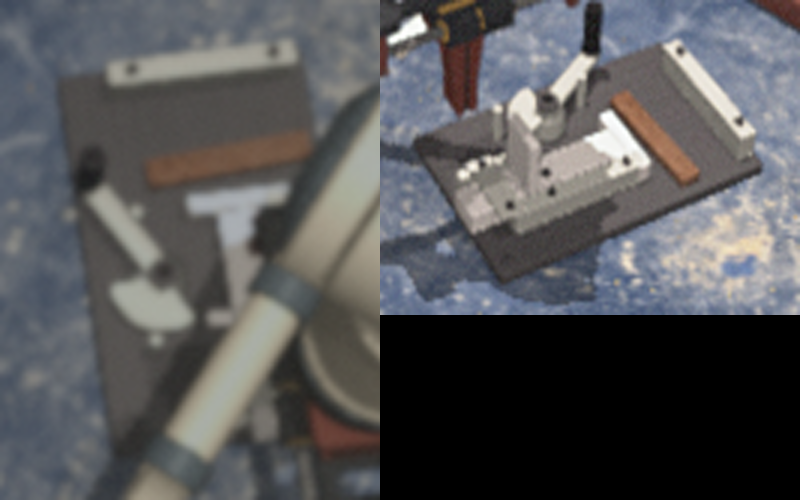

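The lever is at its far stop, with the post at (90,165) in the top part of the crop and a 10 N stop reaction. The cam's low side faces the slide and the bar hasn't moved. Next I push the slide.

Run:
```python
from h import *
ux=np.array([np.cos(q[2]),np.sin(q[2]),0])
j=lambda x:t((x,-.02,0))
r.servo_line(at(j(-.125),UP)); r.servo_line(at(j(-.125),Z)); r.wait(.2); b=F()
for x in np.r_[-.105:-.040:.005,-.039:-.015:.001]:
    r.servo_line(at(j(x),Z),speed=.06); f=-(F()-b)@ux
    print(round(x,3),round(f,1),end=" | ")
    if f>14 : break
print(r.sense()["clock"])
r.servo_line(at(j(x-.02),Z)); r.servo_line(at(j(x-.02),UP),speed=.25)
p,o,_=pose(2.1,1,.015); r.reach(at(p,UP+.03),o)
import cv2,pickle
o=np.zeros((500,800,3),np.uint8)
for n in("top","side"):
    s=r.snapshot(n);pickle.dump(s,open(n+"2.pkl","wb")); f=s["frame"][:,:,::-1]
    if n=="top": o[:,:380]=cv2.resize(f[160:285,320:415],None,fx=4,fy=4,interpolation=2)
    else: o[:285,380:]=cv2.resize(f[245:340,295:435],(420,285),interpolation=2)
cv2.imwrite("pics/c2.png",o);print(r.sense()["clock"])
```

```text
-0.105 -0.2 | -0.1 -0.6 | -0.095 1.2 | -0.09 0.5 | -0.085 0.4 | -0.08 2.5 | -0.075 1.2 | -0.07 2.5 | -0.065 3.2 | -0.06 2.2 | -0.055 2.4 | -0.05 2.3 | -0.045 2.4 | -0.039 2.8 | -0.038 3.7 | -0.037 5.2 | -0.036 4.7 | -0.035 4.0 | -0.034 3.9 | -0.033 4.4 | -0.032 3.7 | -0.031 3.8 | -0.03 6.3 | -0.029 9.7 | -0.028 13.6 | -0.027 18.0 | 24.5833
26.5417
```

View pics/c2.png

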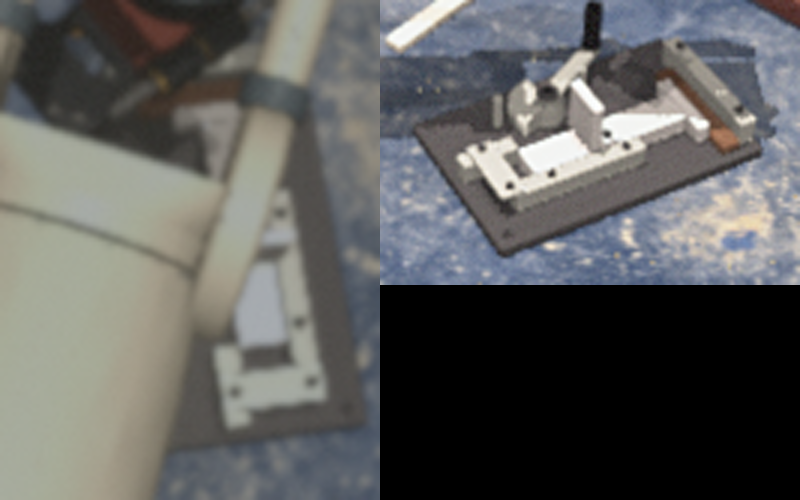

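The slide is home and the bar lies flat against the fence, at (700,110) in the crop. Next I push the lever back to its first stop.

Run:
```python
from h import *
p,o,_=pose(2.1,1,.012)
r.servo_line(at(p,UP),o); r.servo_line(at(p,Z),speed=.1); r.wait(.2); b=F(); print(b)
c=sweep(np.r_[2.1:.25:-.1,.18:-.25:-.02],1,10,b)
p,o,_=pose(c,1,.015); r.servo_line(at(p,Z)); r.servo_line(at(p,UP+.04),speed=.25)
r.reach([.40,.15,.40],[180,0,150]); print(r.sense()["clock"])
import cv2
O=np.zeros((500,800,3),np.uint8)
for n in("top","side"):
    f=r.snapshot(n)["frame"][:,:,::-1]
    if n=="top": O[:,:380]=cv2.resize(f[160:285,320:415],None,fx=4,fy=4,interpolation=2)
    else: O[:285,380:]=cv2.resize(f[245:340,295:435],(420,285),interpolation=2); O[285:,380:]=cv2.resize(f[170:400,205:475],(420,215))
cv2.imwrite("pics/c3.png",O)
```

```text
[-0.21796437 -0.25940594  0.27073058]
2.1 -0.1 | 2.0 0.4 | 1.9 -0.5 | 1.8 0.5 | 1.7 0.2 | 1.6 -0.4 | 1.5 0.2 | 1.4 0.2 | 1.3 0.4 | 1.2 0.5 | 1.1 0.6 | 1.0 0.5 | 0.9 1.1 | 0.8 -0.5 | 0.7 0.3 | 0.6 0.3 | 0.5 0.3 | 0.4 0.5 | 0.3 -0.1 | 0.18 0.3 | 0.16 1.2 | 0.14 2.2 | 0.12 1.1 | 0.1 2.4 | 0.08 1.5 | 0.06 2.2 | 0.04 2.1 | 0.02 2.9 | 0.0 2.2 | -0.02 1.7 | -0.04 1.6 | -0.06 2.1 | -0.08 3.6 | -0.1 8.6 | -0.12 13.5 | 
39.4417
```

View pics/c3.png

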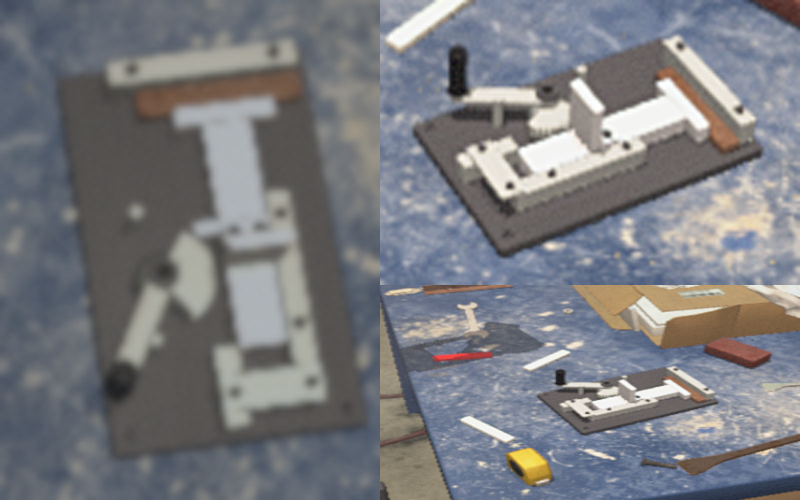

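The lever is back at its first stop, with the post at (120,380) and a 13 N stop reaction. The cam sits behind the lug, the bar is flat against the fence, and the loose things look undisturbed.

```bash
python3 -c "
from station import r
print(r.hand_in())"
```

```text
the job is handed in; nothing more can be done
None
```

The job is handed in: the bar is held flat against the fence, the slide is home and locked by the cam at its first stop, and the robot is clear, after about 39 s of the 64 s allowed.

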